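# Latch the bread box, then hold up the last roll in the tongs

## Task

Serve the last roll from the office breakfast: first turn the turnbutton of the bread box until it lies squarely across the shut lid, so that the other rolls stay fresh. Then grip the serving tongs, close them on the bread roll on the plate and lift it at least 10 cm above the desk; finish while still holding it up in the tongs. Do not touch the roll with the fingers, and leave the lid shut and the mug, stapler and tape where they are.

Things in the scene. Friction and masses are not known exactly. Their poses are not given: they have to be found in the camera images.
- breadbox: Grey bread box 140 x 170 x 70 mm (x, y, z), fixed; origin at the centre of its underside. Its -x edge carries a flat border 34 mm wide, top 70 mm above the desk; the rest of its top is a clear lid, also at 70 mm, hinged on the +x side, already shut. Rolls lie inside; leave them. Stands left or right, the plate on the other side
- lid (a joint): Hinge of the clear lid, rad; 0 = shut, grows as it opens upward
- turnbutton (a joint): Turn of the steel turnbutton on the border, rad; 0 = along the box's front border (pointing to the box's +y, lid free), grows clockwise seen from above, 1.57 (hard stop) = squarely across the lid (pointing to the box's +x). Light friction of about 0.04 N m, stays where it is left
- button_pivot (a point): Pivot axis of the turnbutton, half-way up its bar, 82 mm above the desk. Bar 14 mm wide, 16 mm tall (74 to 90 mm above the desk; pivot boss 20 mm in diameter, up to 92 mm), reaching 53 mm from the pivot; turns about the vertical. The point's y axis points along the bar to its tip, its x axis to the side towards which it is to be turned
- button_tip (a point): Point in the bar of the turnbutton near its free end, 50 mm from the pivot along the bar, half-way up
- tongs: Steel spring tongs, 135 g, lying on edge on the desk, 208 mm long, arms 28 mm tall, 3 mm thick; origin at the hinge, on the underside; x points along the midline between the open arms to the tips, z up. The flat tip plates span x = 158 to 196 mm (best hold at 178, mouth there 76 mm wide when open). Squeezed, the arms close equally about the line through the middle of the grip
- tongs_grip (a point): Where to grip the tongs: on the midline, 98 mm from the hinge, half-way up (14 mm), 80 mm behind the place between the tips that holds the roll. Open, the tongs are 58 mm wide over the arms here; the grip part runs from 55 to 130 mm from the hinge. Axes as those of the tongs
- tongs_arm (a joint): How far the tongs are squeezed, rad; 0 = open at rest, 0.17 = arms parallel, 46 mm between the tips and 41 mm over the arms at the grip point (roll held), 0.27 = stop. A spring opens them: about 4.5 N at the grip point when open, 10 N at 0.17. Gripped to 52 mm they are held firmly with the mouth still 66 mm wide
- plate: White plate 160 mm in diameter, rim 12 mm above the desk, fixed; origin at the centre of its underside
- roll: Round bread roll, 45 g, 46 mm in diameter (widest from 18 to 26 mm above its underside) and 44 mm tall, domed, standing loose near the middle of the plate; origin at the centre of its underside
- roll_center (a point): Centre of the bread roll, half-way up (22 mm above its underside)
- mug: White mug 82 mm in diameter, 95 mm tall, loose; bystander; origin at the centre of its underside
- stapler: Black stapler 34 x 125 x 46 mm, loose; bystander; origin at the centre of its underside
- tape: Ring of amber tape, 90 mm in diameter, 20 mm tall, lying flat, loose; bystander; origin at the centre of its underside
Not all that is in view belongs to the job. Of the things that look like the tongs, take the one that is nearest to the robot's base at the start.

How it is judged (in metres and radians):
On the way, in this order (a step that is already met when the one before it is completed fails the run):
1. the turnbutton lies squarely across the lid, before the tongs are picked up (value of joint turnbutton above 1.3 rad and value of joint lid below 0.05 rad and height (world z) of tongs below 0.01 m), for 0.2 s.
2. the tongs are gripped in the fingers and lifted off the desk (contact force between the fingers and tongs above 1 N and height (world z) of tongs above 0.01 m), for 0.2 s.
At the end, for the whole second after the job is handed in: Turnbutton across the lid (over 1.3 rad), lid shut (under 0.05 rad); roll squeezed in the tips of the tongs (over 0.5 N), its centre over 100 mm above the desk, still (under 50 mm/s), untouched by the robot; tongs held by the fingers (over 1 N), over 40 mm above the desk (value of joint turnbutton above 1.3 rad and value of joint lid below 0.05 rad and height (world z) of roll_center above 0.1 m and height (world z) of tongs above 0.04 m and contact force between tongs and roll above 0.5 N and contact force between the fingers and tongs above 1 N and contact force between each of the arm, the fingers and roll below 0.1 N and value of joint tongs_arm between 0.08 and 0.25 rad and x of roll_center in the frame of tongs between 0.13 and 0.225 m and linear speed of roll below 0.05 m/s); the arm keeps its last pose, push and grip.
It fails at once if the roll is touched by the fingers (contact force between the fingers and roll above 0.5 N).
It fails at once if the lid is opened (value of joint lid above 0.15 rad).
It fails at once if the mug, stapler or tape is moved by more than 30 mm (distance of any of mug, stapler, tape from where it was at the start of the episode above 0.03 m).
It also fails if it takes over 61 s, if anything falls off the work surface, if the arm or the gripper's body presses on something with over 40 N, if the wrist force passes 120 N, or if a joint passes its speed limit or range.

## Robot

A 6-joint arm with a two-finger parallel gripper is mounted at the origin on the work surface. World frame = base frame: x ahead of the robot, y to its left, z up, the work surface at z = 0. Lengths are in mm, angles in rad, forces in N, time in s.
With the tool pointing down it reaches from about 250 to 775 mm from the base axis. Payload 4 kg.
Tool frame: the origin (TCP) lies on the mounting face of the last link; the fingertips stand 173 mm ahead of it and the grasp point (between the pads) lies 155 mm ahead of it (robot.tcp_to_tips is the distance from the TCP to the fingertips, in mm); z points along the fingers, y is the line along which they close (so a half turn about z gives the same grasp; the last joint's range is limited). The gripper opens to 85 mm and grips with 20 to 120 N. Pads are 22 mm wide; open, the fingers measure 114 mm over their backs; the gripper's body (76 mm by 85 mm) begins 54 mm behind the grasp point. The pads swing forward as they close: fully open they stand 13 mm farther back than shut.
Start: joints at [1.231, 0.087, 1.371, -0, 1.684, -0.103], TCP at [129.029, 534.651, 404.741] pointing down, gripper open.
Joint ranges: [-3.1, 3.1], [-0.76, 2.03], [0.27, 2.55], [-1.08, 4.22], [0.17, 2.65], [-2.57, 2.57]. Speed limits (rad/s): [2.79, 2.79, 3.14, 3.14, 3.14, 3.14].

## Interface

Orientations are given as [roll, pitch, yaw] about the fixed x, y, z axes, in that order (R = Rz(yaw) Ry(pitch) Rx(roll)).
In Python, from workcell import robot gives the robot as it stands. The module is installed in compiled form; this text tells all that it offers.
- The arm moves only by the shell command python3 -m handwheel 'ROWS' [FORCE]. ROWS is a JSON object of lists of equal length, an entry for each row: "slide": the shift along the tool's x, y, z normalised to -1 to 1, where 1 is 5 cm, a list of three; "delta_rot": the turn, a rotation vector about the tool's x, y, z normalised to -1 to 1, where 1 is 0.08 rad, a list of three; "hand": the opening, from 0 (shut) to 1 (fully open). A call has 1 to 5 rows; each row shifts and turns the commanded pose from where the row before left it, along the tool's axes as they then stand; what a row does not reach is not made up. A row lasts 1/10 s, in which the tool goes at most 50 mm and 8.59 degrees, less where a joint would pass 70% of its speed; a pose out of reach is approached as far as the arm can. A call with a number of a shift or a turn outside -1 to 1 is refused whole. A call with a gripper value outside its range is refused whole. The fingers move at their own pace and stop on an object; FORCE is the grip in N (left out, the last holds). Time passes only in rows, so rows that do not move let the fingers close. It gives the time, the measured TCP pose, the force, the opening and the grip force at its end, in the units of the state.
- robot.observe(): the state, without advancing time (a new reading comes with each control period).
- robot.read_camera(name): name is "side" or "top" or "wrist"; returns the picture (384x512x3 uint8, red, green, blue); there is no depth.
- robot.camera_params(name): a dict with "mtx" (3x3 intrinsics, pixels), "cam_to_world" (4x4, takes a point from camera to world coordinates). Camera axes: x right, y up, looking along -z (the intrinsics and any distortion apply to the point x, -y, -z); pixel columns grow to the right and rows downward; lengths in mm; the calibration is good to about 2 mm. A picture is of the moment at which its call begins: read the wrist's pose just before it. camera_params takes no time and is no camera call; for the wrist camera it gives the pose at the moment of the call.
- robot.close_job(): hands the job in; it is judged then, once.
Trained networks look in the newest picture that a camera, given by its name, has taken for a name from the list of things; names that differ only in an ending like _2 or _b are one class to them, and where a whole thing is asked for, a point or a joint stands for the part that bears it (a point fixed in the world has none). Each returns a list of dicts, best first, with "score" (0 to 1); they miss things now and then, are a little off and sometimes report something else, mostly with a low value. They report only what shows in the picture. A call takes as long as a camera call. They do not tell look-alikes from the thing itself.
- robot.spot_in(name, camera): "centre" ([column, row] as shares, 0 to 1, of the picture: columns of its width, rows of its height, amid what is visible of it).
- robot.regions_of(name, camera): "region" (384x512 bool, what is visible of it) and "centre" ([column, row] as shares, 0 to 1, of the picture: columns of its width, rows of its height, amid what is visible of it).
- robot.landmark_of(name, camera): "centre" ([column, row] as shares, 0 to 1, of the picture: columns of its width, rows of its height: a listed point, or the origin of a listed thing).
The state is a dict: "time": time; "q": joint angles; "dq": joint speeds; "joint_torque": joint torques, N m; "tcp_pos": TCP position; "orientation": TCP orientation; "ft_force": force on the tool from outside, world axes, zero at the start; "ft_torque": the same for the moment, N m; "opening": finger opening in mm; "grip_force": force on a finger pad.
Only numpy, scipy, OpenCV 4.12 (cv2) and the standard library are available. Lean on these libraries where they do the work, as an engineer would, in place of code of your own. Each camera call takes 0.05 s, during which the arm holds its last target. There are 200 camera calls.

## Working session

There is one attempt and no reset: what is moved stays moved. The work goes in short steps, Python scripts to look and compute and a shell command to move; the robot and the scene stay as the last step left them, time stands still between calls to the robot, and variables do not carry over. Pictures are saved under pics/ and viewed, at most 12 in all, crops included, and the job is handed in when it is done.

```bash
mkdir -p pics; cat > h.py <<'E'
import numpy as np, cv2
from workcell import robot
from scipy.spatial.transform import Rotation as R
def px(cam,u,v,z,P=None):
    P=P or robot.camera_params(cam); K=np.array(P["mtx"]);T=np.array(P["cam_to_world"])
    d=np.linalg.inv(K)@[u,v,1]; d=T[:3,:3]@[d[0],-d[1],-d[2]]; o=T[:3,3]
    return o+d*(z-o[2])/d[2]
def proj(cam,p):
    P=robot.camera_params(cam); K=np.array(P["mtx"]);T=np.array(P["cam_to_world"])
    c=np.linalg.inv(T)@[*p,1]; q=K@[c[0],-c[1],-c[2]]; return q[:2]/q[2]
def save(cam,f):
    im=robot.read_camera(cam); cv2.imwrite('pics/'+f,im[:,:,::-1]); return im
E
python3 - <<'E'
from h import *
s=robot.observe(); print(s)
a=save('top','a.png'); b=save('side','b.png')
cv2.imwrite('pics/ab.png',np.vstack([a,b])[:,:,::-1][:, :] if 0 else cv2.resize(np.hstack([a,b])[:,:,::-1],(800,300)))
for c in ['top','side']:
    print(c,robot.camera_params(c))
Z=dict(button_pivot=82,button_tip=82,tongs=0,tongs_grip=14,roll_center=28,plate=0,breadbox=0,mug=0,stapler=0,tape=0)
for n,z in Z.items():
  for c in ['top','side']:
    for r in robot.landmark_of(n,c)[:4]:
        u,v=np.array(r['centre'])*[512,384]; print(n,c,round(r['score'],2),np.round([u,v]),np.round(px(c,u,v,z)))
E
```

```text
{'time': 0.0, 'q': array([ 1.23089571e+00,  8.79905945e-02,  1.37231399e+00, -5.53067713e-06,
        1.68358855e+00, -1.03075629e-01]), 'dq': array([-6.71654195e-04,  8.01553717e-04,  3.58457938e-04,  3.88685289e-05,
       -2.49741746e-04, -1.57114618e-03]), 'joint_torque': array([-3.75265854e-04, -3.51861620e+01, -3.13276148e+01,  1.61545717e-05,
        1.07799037e-02,  1.95481630e-05]), 'tcp_pos': array([128.99339259, 534.5413747 , 403.48891009]), 'orientation': array([-3.13930382e+00, -2.31235627e-04,  2.90476678e+00]), 'ft_force': array([-0.02007306, -0.17762437, -0.04188116]), 'ft_torque': array([-0.02783417, -0.00950677,  0.02176415]), 'grip_force': 0.0, 'opening': 85.18791576188984}
top {'mtx': array([[391.78753931,   0.        , 258.27456352],
       [  0.        , 391.78753931, 181.38499626],
       [  0.        ,   0.        ,   1.        ]]), 'cam_to_world': array([[-2.22921278e-02,  9.97972945e-01, -5.96075684e-02,
         5.18778812e+02],
       [-9.99323947e-01, -2.39864719e-02, -2.78621137e-02,
        -2.56272655e+01],
       [-2.92354109e-02,  5.89461647e-02,  9.
[... 1433 characters left out ...]
center top 0.33 [404. 226.] [ 459. -352.   28.]
roll_center side 0.66 [188. 143.] [548. 352.  28.]
plate top 0.79 [126. 205.] [526. 343.   0.]
plate side 0.84 [183. 153.] [521. 348.   0.]
plate side 0.49 [295. 262.] [ 524. -238.    0.]
breadbox top 0.82 [381. 205.] [ 510. -306.    0.]
breadbox side 0.79 [305. 280.] [ 507. -297.    0.]
mug top 0.76 [316. 119.] [ 737. -149.    0.]
mug side 0.56 [334. 209.] [ 739. -149.    0.]
stapler top 0.88 [207. 113.] [758. 131.   0.]
stapler side 0.66 [276. 161.] [744. 133.   0.]
stapler side 0.59 [304. 275.] [ 515. -284.    0.]
tape top 0.61 [261. 102.] [782. -10.   0.]
tape top 0.55 [123. 203.] [531. 351.   0.]
tape side 0.89 [313. 181.] [770. -19.   0.]
```

View pics/a.png

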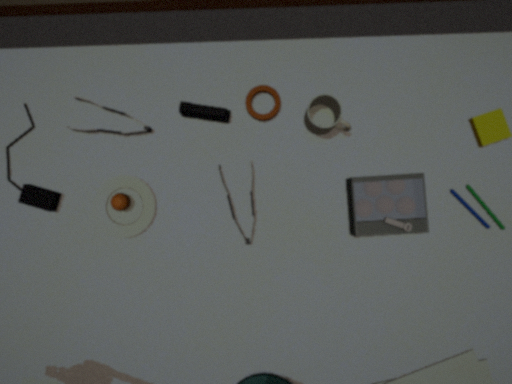

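View pics/b.png

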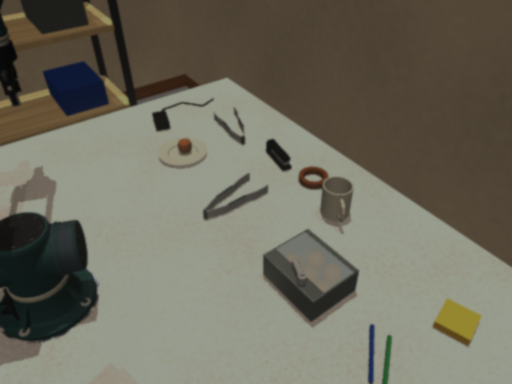

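The top view shows two tongs look-alikes: one with its hinge at (248,240), the other with its hinge at (149,129). The first is nearest the base, so I take that one. The roll is at (121,202), and the button pivot is at about (407,227) with its tip at about (388,220). The stapler is at (205,112), the tape at (263,103) and the mug at (323,115). The pens, notepad and charger don't matter. I'll check the choice in a close crop.

```bash
python3 - <<'E'
from h import *
a=cv2.imread('pics/a.png')
f=lambda x0,y0,w,h,k:cv2.convertScaleAbs(cv2.resize(a[y0:y0+h,x0:x0+w],None,fx=k,fy=k,interpolation=cv2.INTER_CUBIC),alpha=1.6)
cv2.imwrite('pics/c.png',np.hstack([f(205,155,65,95,6),f(343,165,65+25,95,4.45)[:0] if 0 else cv2.resize(f(343,165,90,80,4),(400,570))]))
for n in ['tongs','roll','breadbox','button_tip']:
  for c in ['top','side']:
    if c=='side': continue
    robot.read_camera(c) if 0 else None
    for r in robot.regions_of(n,c)[:3]:
        m=r['region'].astype(np.uint8); print(n,c,round(r['score'],2),np.array(r['centre'])*[512,384],m.sum(),np.round(cv2.minAreaRect(cv2.findNonZero(m))[0]),cv2.boundingRect(m), cv2.boxPoints(cv2.minAreaRect(cv2.findNonZero(m))).round().tolist())
E
```

```text
tongs top 0.73 [245.9136 233.3184] 24 [235. 212.] (222, 181, 28, 62) [[221.0, 181.0], [225.0, 180.0], [250.0, 242.0], [246.0, 243.0]]
tongs top 0.65 [114.8928 133.4016] 410 [112. 120.] (71, 106, 81, 30) [[71.0, 131.0], [73.0, 104.0], [153.0, 109.0], [151.0, 137.0]]
tongs top 0.65 [397.0048 226.7904] 229 [398. 223.] (384, 217, 28, 15) [[383.0, 223.0], [386.0, 214.0], [413.0, 224.0], [410.0, 232.0]]
roll top 0.7 [118.6816 201.792 ] 289 [120. 202.] (111, 193, 20, 18) [[111.0, 193.0], [130.0, 193.0], [130.0, 210.0], [111.0, 210.0]]
roll top 0.27 [324.5056 113.7024] 1290 [325. 113.] (304, 94, 47, 41) [[300.0, 97.0], [344.0, 90.0], [351.0, 130.0], [307.0, 137.0]]
breadbox top 0.75 [387.2768 206.592 ] 4655 [387. 205.] (346, 173, 83, 63) [[345.0, 178.0], [424.0, 171.0], [429.0, 232.0], [350.0, 238.0]]
button_tip top 0.45 [395.2128 224.1024] 195 [397. 224.] (383, 217, 29, 14) [[382.0, 222.0], [385.0, 216.0], [412.0, 225.0], [410.0, 232.0]]
button_tip top 0.19 [386.4064 196.8   ] 3165 [389. 197.] (352, 173, 74, 49) [[352.0, 176.0], [424.0, 173.0], [426.0, 218.0], [354.0, 221.0]]
```

View pics/c.png

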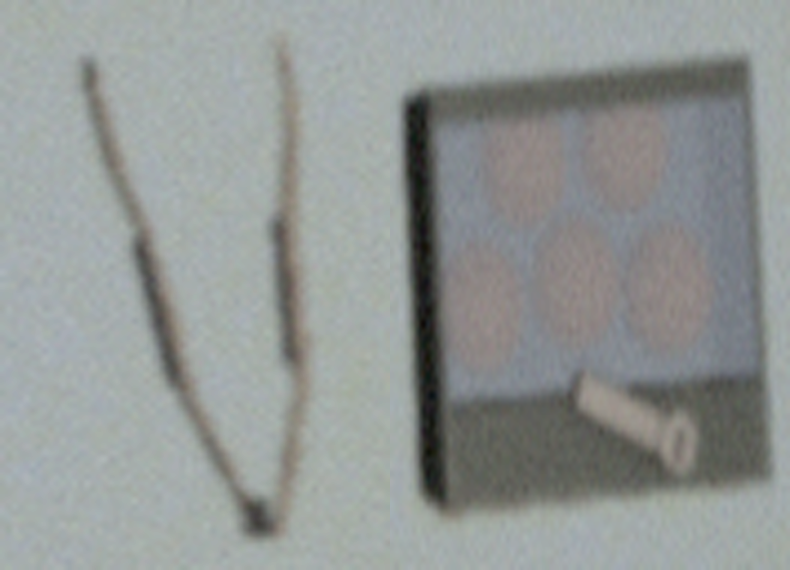

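The crop shows open tongs with the hinge at about (249,241) and tips at about (220,165) and (252,161). The button pivot is at about (409,227) and the bar end at about (386,219). The bar is already turned partly toward the lid.

```bash
python3 - <<'E'
from h import *
g=lambda n,u,v,z:print(n,np.round(px('top',u,v,z),1))or px('top',u,v,z)
p=g('pivot',408.7,226.8,91);t=g('tip',386.4,219,85);d=t-p;print(np.degrees(np.arctan2(d[1],d[0])),np.hypot(*d[:2]))
a=g('bl',354.3,236.6,70);b=g('br',428.5,231.7,70);d=a-b;print('box y dir',np.degrees(np.arctan2(d[1],d[0])),np.hypot(*d[:2]))
h=g('hinge',248.7,240.8,28);l=g('tl',219.7,165,28);r=g('tr',252.2,161,28)
print(np.hypot(*(l-r)[:2])); m=(l+r)/2-h; yaw=np.arctan2(m[1],m[0]);print('yaw',yaw,np.hypot(*m[:2]), 'grip',h[:2]+98*m[:2]/np.hypot(*m[:2]))
g('roll',121,202,25);g('rollreg',120.3,201.5,28)
T=np.linalg.inv(np.eye(4));s=robot.observe()
P=robot.camera_params('wrist');C=np.array(P['cam_to_world']);Rt=R.from_euler('xyz',s['orientation']).as_matrix()
print('tool',Rt.round(2),'cam in tool',Rt.T@(C[:3,3]-s['tcp_pos']),(Rt.T@C[:3,:3]).round(2),P['mtx'])
E
```

```text
pivot [ 461.1 -340.9   91. ]
tip [ 479.6 -293.1   85. ]
68.86028991018628 51.32873835361922
bl [ 439.5 -221.4   70. ]
br [ 447.4 -393.3   70. ]
box y dir 92.6325556246307 172.09798829246535
hinge [430.8  28.3  28. ]
tl [620.   96.8  28. ]
tr [628.   15.5  28. ]
81.74623246228481
yaw 0.14313516131028858 195.14575504067193 grip [527.82660086  42.28578523]
roll [533.4 347.   25. ]
rollreg [534.7 347.6  28. ]
tool [[-0.97  0.23  0.  ]
 [ 0.23  0.97  0.  ]
 [-0.    0.   -1.  ]] cam in tool [66.12589064 -0.55214192 30.4154106 ] [[ 0.    0.97  0.26]
 [ 1.   -0.   -0.  ]
 [-0.    0.26 -0.97]] [[273.68340675   0.         256.84356255]
 [  0.         273.68340675 196.84582306]
 [  0.           0.           1.        ]]
```

```bash
python3 -m handwheel '{"slide":[[0,0,0],[0,0,0],[0,0,0],[-0.8,-0.98,0],[-0.8,-0.98,0]],"delta_rot":[[0,0,-0.99],[0,0,-0.99],[0,0,-0.99],[0,0,0],[0,0,0]],"hand":[0,0,0,0,0]}' 40 && python3 -m handwheel '{"slide":[[-0.8,-0.98,0],[-0.8,-0.98,0],[-0.8,-0.98,0],[-0.8,-0.98,0],[-0.8,-0.98,0]],"delta_rot":[[0,0,0],[0,0,0],[0,0,0],[0,0,0],[0,0,0]],"hand":[0,0,0,0,0]}' && python3 -m handwheel '{"slide":[[-0.8,-0.98,0],[-0.8,-0.98,0],[-0.8,-0.98,0],[0,0,0],[0,0,0]],"delta_rot":[[0,0,0],[0,0,0],[0,0,0],[0,0,0],[0,0,0]],"hand":[0,0,0,0,0]}'
cat > w.py <<'E'
from h import *
import sys
def run(names,f=None):
    P=robot.camera_params('wrist'); im=robot.read_camera('wrist')
    if f: cv2.imwrite('pics/'+f,im[:,:,::-1])
    for n,z in names.items():
        for r in robot.landmark_of(n,'wrist')[:3]:
            u,v=np.array(r['centre'])*[512,384]; print(n,round(r['score'],2),np.round([u,v]),np.round(px('wrist',u,v,z,P),1))
E
python3 -c "
from w import *
run(dict(tongs=0,tongs_grip=14),'d.png'); s=robot.observe(); print(s['tcp_pos'],s['orientation'],robot.tcp_to_tips)"
```

```text
time: 1.8
tcp_pos: [192.3, 457.0, 404.2]
orientation: [-3.141, 0.0, -3.137]
ft_force: [1.2, 0.2, 0.6]
opening: 12.4
grip_force: 0.0
time: 2.3
tcp_pos: [351.3, 261.9, 405.1]
orientation: [3.141, 0.001, -3.141]
ft_force: [0.3, -0.2, -0.3]
opening: -0.4
grip_force: 0.0
time: 2.8
tcp_pos: [446.0, 146.7, 404.5]
orientation: [3.141, -0.001, 3.139]
ft_force: [0.1, 0.5, -0.7]
opening: -0.1
grip_force: 0.0
tongs 0.57 [172. 162.] [428.8  30.6   0. ]
tongs_grip 0.57 [189. 230.] [523.7  51.2  14. ]
[444.83537908 148.59962181 404.83438918] [ 3.14105104e+00 -4.89459845e-05 -3.13882276e+00] 173.4
```

View pics/d.png

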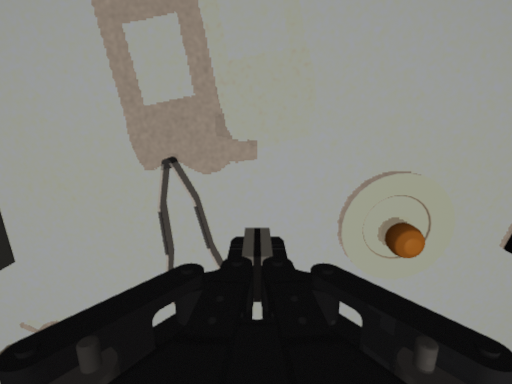

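The wrist view shows the hinge of the chosen tongs at (169,160) and the roll at (405,240) on the plate, which agrees with the top view. Next, the box.

```bash
python3 -m handwheel '{"slide":[[-0.1,-0.75,0],[-0.1,-0.75,0],[-0.1,-0.75,0],[-0.1,-0.75,0],[-0.1,-0.75,0]],"delta_rot":[[0,0,0],[0,0,0],[0,0,0],[0,0,0],[0,0,0]],"hand":[0,0,0,0,0]}' >/dev/null&& python3 -m handwheel '{"slide":[[-0.1,-0.75,0],[-0.1,-0.75,0],[-0.1,-0.75,0],[-0.1,-0.75,0],[0,0,0]],"delta_rot":[[0,0,0],[0,0,0],[0,0,0],[0,0,0],[0,0,0]],"hand":[0,0,0,0,0]}'
python3 -c "
from w import *
run(dict(button_pivot=82,button_tip=82,breadbox=0),'e.png'); s=robot.observe(); print(s['tcp_pos'],s['orientation'])"
```

```text
time: 3.95
tcp_pos: [491.2, -191.7, 404.2]
orientation: [-3.14, -0.0, 3.14]
ft_force: [0.6, 0.3, -0.7]
opening: -0.3
grip_force: 0.0
button_pivot 0.7 [116. 162.] [ 463.5 -342.6   82. ]
button_tip 0.87 [165. 172.] [ 474.8 -290.6   82. ]
[ 490.94843738 -188.09690252  404.8588185 ] [ 3.14092657e+00  2.31801660e-04 -3.13816980e+00]
```

View pics/e.png

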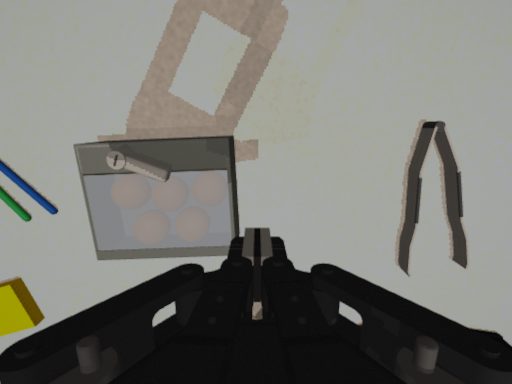

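The full tongs show at the right, with the hinge at (432,125). The button pivot is at (116,160) and the bar end at (167,176). That puts the pivot at about (462.5,-342) mm, with the bar about 70° from world x. I'll push from the bar's -x side.

```bash
python3 -m handwheel '{"slide":[[0.28,-0.7,0],[0.28,-0.7,0],[0.26,-0.7,0],[0,0,0.7],[0,0,0.7]],"delta_rot":[[0,0,0],[0,0,0],[0,0,0],[0,0,0],[0,0,0]],"hand":[0,0,0,0,0]}' && python3 -m handwheel '{"slide":[[0,0,0.5],[0,0,0.5],[0,0,0.3],[0,0,0],[0,0,0]],"delta_rot":[[0,0,0],[0,0,0],[0,0,0],[0,0,0],[0,0,0]],"hand":[0,0,0,0,0]}'
python3 - <<'E'
from h import *
# tongs pose from earlier wrist picture: recompute needs that cam pose -> from tool pose (491,-188.1,404.9), yaw pi
s=robot.observe(); print(s['tcp_pos'],s['orientation'],s['ft_force'])
P=robot.camera_params('wrist'); T=np.array(P['cam_to_world']); T[:3,3]+=np.array([490.95,-188.1,404.86])-s['tcp_pos']; P['cam_to_world']=T
h=px('wrist',432,125,28,P);l=px('wrist',404,272,14,P);r=px('wrist',463,265,14,P)
for q in (h,l,r): print(q.round(1))
m=(l+r)/2-h; y=np.arctan2(m[1],m[0]); print('yaw',y,np.hypot(*m[:2]),'grip',h[:2]+98*np.array([np.cos(y),np.sin(y)]))
E
```

```text
time: 4.65
tcp_pos: [450.1, -294.4, 335.8]
orientation: [-3.139, 0.004, -3.14]
ft_force: [0.1, 1.2, -0.7]
opening: 0.0
grip_force: 0.0
time: 5.15
tcp_pos: [450.4, -294.3, 270.6]
orientation: [-3.141, 0.001, -3.139]
ft_force: [0.2, -0.3, 0.2]
opening: -0.1
grip_force: 0.0
[ 450.40690412 -294.34715223  270.6271151 ] [-3.14093618e+00  1.02766117e-03 -3.13946884e+00] [ 0.19284885 -0.33061581  0.15697026]
[425.3  25.9  28. ]
[634.5  28.6  14. ]
[622.7 113.1  14. ]
yaw 0.2177821179092464 208.1764784747922 grip [521.02113532  47.0285345 ]
```

```bash
python3 -m handwheel '{"slide":[[0,0,0.37],[-0.2,0,0],[-0.2,-0.02,0],[-0.15,-0.06,0],[-0.15,-0.06,0]],"delta_rot":[[0,0,0],[0,0,0],[0,0,0],[0,0,0],[0,0,0]],"hand":[0,0,0,0,0]}' && python3 -m handwheel '{"slide":[[-0.12,-0.1,0],[-0.12,-0.1,0],[-0.07,-0.09,0],[-0.07,-0.09,0],[0,-0.1,0]],"delta_rot":[[0,0,0],[0,0,0],[0,0,0],[0,0,0],[0,0,0]],"hand":[0,0,0,0,0]}' && python3 -m handwheel '{"slide":[[0,-0.06,0],[0,0,0]],"delta_rot":[[0,0,0],[0,0,0]],"hand":[0,0]}'
python3 -c "
from h import *
a=save('top','f.png');b=save('side','g.png')
cv2.imwrite('pics/fg.png',np.hstack([cv2.resize(i[y:y+80,x:x+90],(390,347)) for i,x,y in((a,343,165),(b,255,225))])[:,:,::-1])
for c in('top','side'):
  for n in('button_tip','button_pivot'):
    for r in robot.landmark_of(n,c)[:2]: u,v=np.array(r['centre'])*[512,384];print(c,n,r['score'],px(c,u,v,82).round(1))
"
```

```text
time: 5.65
tcp_pos: [486.1, -302.2, 252.4]
orientation: [-3.141, 0.002, -3.14]
ft_force: [-1.3, 0.5, 1.2]
opening: 0.4
grip_force: 0.7
time: 6.15
tcp_pos: [503.3, -320.9, 250.3]
orientation: [3.121, -0.007, -3.139]
ft_force: [-7.1, 29.6, 13.5]
opening: -0.1
grip_force: 14.8
time: 6.35
tcp_pos: [503.4, -321.8, 250.3]
orientation: [3.117, -0.008, -3.138]
ft_force: [-6.9, 28.6, 11.6]
opening: -0.3
grip_force: 14.7
top button_pivot 0.38 [ 457.5 -332.6   82. ]
side button_tip 0.58 [ 509.4 -338.    82. ]
side button_tip 0.24 [ 666.3 -219.    82. ]
side button_pivot 0.56 [ 464.  -336.9   82. ]
```

View pics/fg.png

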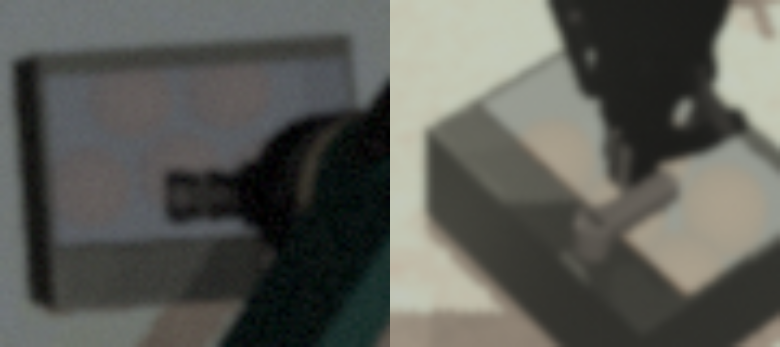

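The bar lies across the lid, parallel to the box sides, and the force rose to 29 N, so it has reached the hard stop. Backing off, then over to the tongs.

```bash
python3 -m handwheel '{"slide":[[0,0.5,0],[0,0,-0.7],[0,0,-0.9],[0,0,-0.9],[0,0,-0.5]],"delta_rot":[[0,0,0],[0,0,0],[0,0,0],[0,0,0],[0,0,0]],"hand":[0,0,0,0,0]}' && python3 -m handwheel '{"slide":[[-0.22,0.75,0],[-0.22,0.75,0],[-0.22,0.75,0],[-0.22,0.75,0],[-0.22,0.75,0]],"delta_rot":[[0,0,0],[0,0,0],[0,0,0],[0,0,0],[0,0,0]],"hand":[0,0,0,0,0]}' && python3 -m handwheel '{"slide":[[-0.1,0.6,0],[0,0,0],[0,0,0]],"delta_rot":[[0,0,0],[0,0,0],[0,0,0]],"hand":[0,0,0]}'
python3 - <<'E'
from w import *
run(dict(tongs=0,tongs_grip=14,roll_center=28),'i.png')
P=robot.camera_params('wrist')
import json; json.dump({k:np.array(v).tolist() for k,v in P.items()},open('P.json','w'))
s=robot.observe(); print(s['tcp_pos'],s['orientation'])
robot.read_camera('top')
for n in('button_tip','button_pivot'):
    for r in robot.landmark_of(n,'top')[:2]: u,v=np.array(r['centre'])*[512,384];print(n,r['score'],px('top',u,v,82).round(1))
E
```

```text
time: 7.15
tcp_pos: [504.2, -304.3, 406.5]
orientation: [-3.136, 0.007, -3.141]
ft_force: [0.3, -0.7, -0.1]
opening: 0.3
grip_force: 0.0
time: 7.65
tcp_pos: [559.3, -115.3, 401.6]
orientation: [-3.141, 0.002, -3.141]
ft_force: [0.6, -0.2, 0.6]
opening: -0.3
grip_force: 0.0
time: 7.95
tcp_pos: [564.0, -86.2, 401.4]
orientation: [-3.141, 0.001, -3.14]
ft_force: [0.4, 0.4, -0.2]
opening: -0.3
grip_force: 0.0
tongs 0.74 [346.  66.] [427.7  24.1   0. ]
tongs 0.64 [498. 276.] [719.8 280.    0. ]
tongs 0.24 [398. 297.] [757.8 133.    0. ]
[563.64996287 -87.63743286 401.2000881 ] [-3.14127522e+00  2.15898729e-04  3.14046964e+00]
button_tip 0.72 [ 509.8 -339.    82. ]
button_tip 0.27 [529.5 325.4  82. ]
button_pivot 0.53 [ 464.8 -337.    82. ]
```

View pics/i.png

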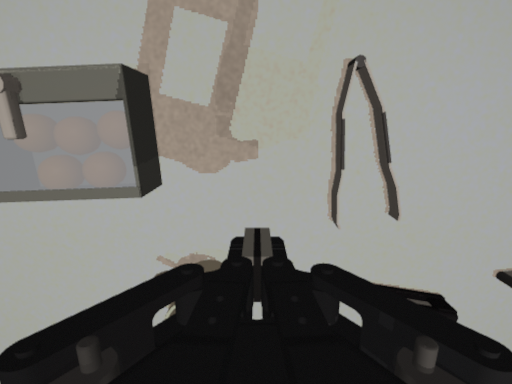

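The bar now points straight along +x across the lid: tip (510,-339), pivot (465,-337). The tongs lie at columns 330–400, hinge at (358,60) and tips at (335,222) and (396,214). I'll fit the midline from the dark mask.

```bash
python3 - <<'E'
from h import *; import json
P={k:np.array(v) for k,v in json.load(open('P.json')).items()}
im=cv2.imread('pics/i.png'); hsv=cv2.cvtColor(im,cv2.COLOR_BGR2HSV); m=(hsv[:,:,2]<95)
pts=[];W=[]
for v in range(85,215,3):
    c=np.where(m[v,315:415])[0]+315
    if len(c)<4: continue
    g=np.argmax(np.diff(c))
    if c[g+1]-c[g]<8: continue
    l,r=c[:g+1],c[g+1:]
    if len(l)>14 or len(r)>14: continue
    a=px('wrist',l.mean(),v,14,P);b=px('wrist',r.mean(),v,14,P); pts.append((a+b)/2);W.append((a[0],b[1]-a[1]))
pts=np.array(pts)[:,:2];k=np.polyfit(pts[:,0],pts[:,1],1);yaw=np.arctan(k[0]);print(len(pts),'yaw',yaw,'resid',np.std(pts[:,1]-np.polyval(k,pts[:,0])))
print(np.round(W[::6],1))
ys,xs=np.where(m[45:235,315:415]);ys+=45;xs+=315
i=np.argmin(ys);print('top px',xs[i],ys[i]); 
for q in((358,60,28),(337,222,14),(396,214,14)): print(px('wrist',*q,P).round(1))
h=px('wrist',358,60,14,P); 
for z in(14,28):
  h=px('wrist',358,60,z,P); print(z,h,'grip x',h[0]+98*np.cos(yaw), 'y',np.polyval(k,h[0]+98*np.cos(yaw)))
E
```

```text
44 yaw 0.15037845504468533 resid 0.6285063938555234
[[451.4  27.4]
 [472.2  42. ]
 [493.6  50.3]
 [515.8  54.3]
 [538.7  58.4]
 [562.3  66.1]
 [586.9  77.3]
 [612.2  80.7]]
top px 360 55
[426.5  27.9  28. ]
[628.2  23.1  14. ]
[616.5 103.2  14. ]
14 [423.5966497   32.66376418  14.        ] grip x 520.4906659521245 y 45.22523048378833
28 [426.49378854  27.9341675   28.        ] grip x 523.3878047917786 y 45.66421173972689
```

```bash
python3 -m handwheel '{"slide":[[0.19,0.67,0],[0.19,0.67,0],[0.19,0.67,0],[0.2,0.66,0],[0,0,0]],"delta_rot":[[0,0,0],[0,0,0],[0,0,0],[0,0,0],[0,0,-0.93]],"hand":[1,1,1,1,1]}' && python3 -m handwheel '{"slide":[[0,0,0],[0,0,0.7],[0,0,0.7],[0,0,0.7],[0,0,0.3]],"delta_rot":[[0,0,-0.93],[0,0,0],[0,0,0],[0,0,0],[0,0,0]],"hand":[1,1,1,1,1]}'&& python3 -m handwheel '{"slide":[[0,0,0.3],[0,0,0],[0,0,0]],"delta_rot":[[0,0,0],[0,0,0],[0,0,0]],"hand":[1,1,1]}'
python3 - <<'E'
from h import *
s=robot.observe(); Rt=R.from_euler('xyz',s['orientation']).as_matrix(); print(s['tcp_pos'],s['orientation'],s['opening'])
d=np.array([525,45.7,175])-s['tcp_pos']; print('units',(Rt.T@d/50).round(3))
save('wrist','j.png')
E
```

```text
time: 8.8
tcp_pos: [524.0, 49.9, 401.7]
orientation: [3.14, 0.0, -3.061]
ft_force: [0.1, -0.3, 0.3]
opening: 72.2
grip_force: 0.0
time: 9.3
tcp_pos: [523.9, 46.7, 277.1]
orientation: [3.14, -0.006, -2.993]
ft_force: [-0.4, 0.2, 0.0]
opening: 85.3
grip_force: 0.0
time: 9.6
tcp_pos: [525.2, 46.8, 266.5]
orientation: [3.142, 0.0, -2.993]
ft_force: [0.3, -0.4, 0.0]
opening: 85.5
grip_force: 0.0
[525.23652346  46.82113303 266.45689577] [ 3.14154284e+00  3.54664540e-05 -2.99258371e+00] 85.46298609828293
units [ 0.008 -0.022  1.829]
```

View pics/j.png

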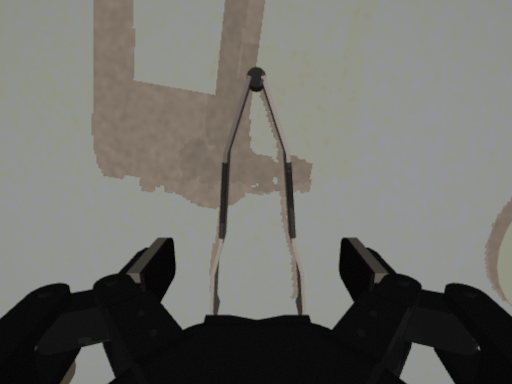

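The tongs are centred between the fingers: hinge at column 256, arms symmetric about column 257. Descend and grip.

```bash
python3 -m handwheel '{"slide":[[0,-0.02,0.6],[0,0,0.6],[0,0,0.4],[0,0,0.22],[0,0,0]],"delta_rot":[[0,0,0],[0,0,0],[0,0,0],[0,0,0],[0,0,0]],"hand":[1,1,1,1,1]}' 40 && python3 -m handwheel '{"slide":[[0,0,0],[0,0,0],[0,0,0],[0,0,0],[0,0,0]],"delta_rot":[[0,0,0],[0,0,0],[0,0,0],[0,0,0],[0,0,0]],"hand":[0.61,0.61,0.61,0.61,0.61]}' && python3 -m handwheel '{"slide":[[0,0,0],[0,0,0],[0,0,0]],"delta_rot":[[0,0,0],[0,0,0],[0,0,0]],"hand":[0.61,0.61,0.61]}'
```

```text
time: 10.15
tcp_pos: [525.1, 46.1, 174.6]
orientation: [3.141, -0.002, -2.992]
ft_force: [-0.5, -0.7, -0.5]
opening: 85.0
grip_force: 0.0
time: 10.65
tcp_pos: [526.6, 46.2, 178.1]
orientation: [-3.141, 0.006, -2.992]
ft_force: [-1.3, 0.3, 5.5]
opening: 52.4
grip_force: 7.8
time: 10.95
tcp_pos: [526.5, 46.2, 178.1]
orientation: [-3.141, 0.006, -2.992]
ft_force: [-0.4, -0.0, 5.9]
opening: 51.9
grip_force: 7.8
```

```bash
python3 -m handwheel '{"slide":[[0,0,-0.2],[0,0,-0.5],[0,0,-0.7],[0,0,-0.6],[0,0,0]],"delta_rot":[[0,0,0],[0,0,0],[0,0,0],[0,0,0],[0,0,0]],"hand":[0.61,0.61,0.61,0.61,0.61]}' && python3 -m handwheel '{"slide":[[0,0,0],[0,0,0],[0,0,0]],"delta_rot":[[0,0,0],[0,0,0],[0,0,0]],"hand":[0.61,0.61,0.61]}'
python3 - <<'E'
from w import *
run(dict(roll_center=28,plate=0,tongs=90),'k.png')
s=robot.observe(); Rt=R.from_euler('xyz',s['orientation']).as_matrix(); print(s['tcp_pos'],s['opening'],s['grip_force'])
robot.read_camera('side');robot.read_camera('top')
for c in('side','top'):
  for n in('roll_center','roll'):
    for r in robot.landmark_of(n,c)[:1]: u,v=np.array(r['centre'])*[512,384];print(c,n,r['score'],px(c,u,v,28 if n!='roll' else 6).round(1))
  for r in robot.regions_of('roll',c)[:1]: m=r['region'];v,u=np.where(m);print(c,m.sum(),px(c,(u.min()+u.max())/2,(v.min()+v.max())/2,28).round(1))
d=np.array([455,335,s['tcp_pos'][2]])-s['tcp_pos']; print('units',(Rt.T@d/50).round(3))
E
```

```text
time: 11.45
tcp_pos: [526.8, 46.2, 281.5]
orientation: [-3.14, 0.011, -2.992]
ft_force: [1.2, -0.1, -0.6]
opening: 52.3
grip_force: 5.9
time: 11.75
tcp_pos: [524.6, 46.2, 273.2]
orientation: [3.141, -0.004, -2.992]
ft_force: [0.4, -0.2, -2.0]
opening: 52.1
grip_force: 5.9
tongs 0.64 [257.  54.] [424.4  31.3  90. ]
[525.07617586  46.14896878 274.21675545] 52.35877787566792 5.898962533974554
side roll_center 0.47 [537.6 351.3  28. ]
side roll 0.73 [533.6 356.    6. ]
side 195 [530.2 344.9  28. ]
top roll_center 0.75 [ 728.7 -150.5   28. ]
top roll 0.77 [536.8 352.7   6. ]
top 255 [533.4 348.4  28. ]
units [5.250e-01 5.921e+00 3.000e-03]
```

View pics/k.png

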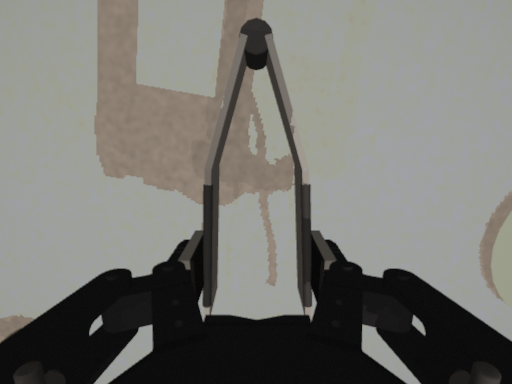

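The tongs are held level and centred, hinge at (256,40). Carry them over beside the roll.

```bash
python3 -m handwheel '{"slide":[[0.05,0.4,0],[0.05,0.6,0],[0.05,0.6,0],[0.06,0.7,0],[0.06,0.7,0]],"delta_rot":[[0,0,0],[0,0,0],[0,0,0],[0,0,0],[0,0,0]],"hand":[0.61,0.61,0.61,0.61,0.61]}' && python3 -m handwheel '{"slide":[[0.06,0.7,0],[0.06,0.7,0],[0.06,0.7,0],[0.05,0.5,0],[0.02,0.34,0]],"delta_rot":[[0,0,0],[0,0,0],[0,0,0],[0,0,0],[0,0,0]],"hand":[0.61,0.61,0.61,0.61,0.61]}' && python3 -m handwheel '{"slide":[[0,0,0],[0,0,0],[0,0,0]],"delta_rot":[[0,0,0],[0,0,0],[0,0,0]],"hand":[0.61,0.61,0.61]}'
python3 - <<'E'
from h import *
s=robot.observe(); Rt=R.from_euler('xyz',s['orientation']).as_matrix(); print(s['tcp_pos'],s['orientation'],s['opening'])
d=np.array([456,336,s['tcp_pos'][2]])-s['tcp_pos']; print('units',(Rt.T@d/50).round(3))
a=save('top','l.png');b=save('side','m.png')
cv2.imwrite('pics/lm.png',cv2.convertScaleAbs(np.hstack([cv2.resize(i[y:y+80,x:x+100],(400,320),interpolation=cv2.INTER_CUBIC) for i,x,y in((a,80,160),(b,140,95))])[:,:,::-1],alpha=1.5))
z=s['tcp_pos'][2]-178+28
for c in('side','top'):
  for r in robot.regions_of('roll',c)[:1]: m=r['region'];v,u=np.where(m);print(c,m.sum(),px(c,(u.min()+u.max())/2,(v.min()+v.max())/2,28).round(1))
  print(c,proj(c,[533.5,347.5,28]))
E
```

```text
time: 12.85
tcp_pos: [489.2, 193.5, 275.4]
orientation: [3.141, 0.001, -2.993]
ft_force: [0.1, 0.3, -1.8]
opening: 52.3
grip_force: 5.9
time: 13.35
tcp_pos: [454.6, 337.7, 275.3]
orientation: [3.141, 0.0, -2.99]
ft_force: [-0.6, -1.3, -0.7]
opening: 52.4
grip_force: 5.9
time: 13.65
tcp_pos: [455.7, 335.0, 275.1]
orientation: [-3.141, -0.0, -2.993]
ft_force: [-0.8, -1.2, -0.5]
opening: 52.2
grip_force: 5.9
[455.68629768 335.00527707 275.13621985] [-3.14085325e+00 -9.42469457e-05 -2.99325006e+00] 52.23135654294731
units [-0.009  0.019 -0.   ]
side 175 [530.2 344.9  28. ]
side [185.03258714 144.80864073]
top 185 [533.4 347.1  28. ]
top [120.34020355 201.96659737]
```

View pics/lm.png

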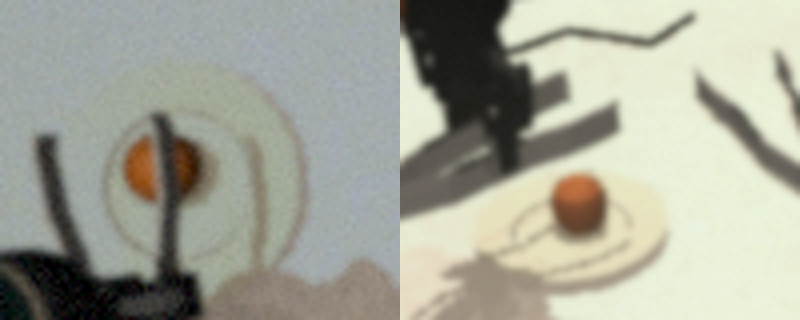

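The top view shows the tips at about (91.8,194) and (120,189), and the roll at (120,202). The roll only looks offset because the tongs are about 100 mm up; I'll check that with numbers.

```bash
python3 - <<'E'
from h import *
for z in (111,125):
  l=px('top',91.8,193.5,z);r=px('top',120.3,189,z);m=(l+r)/2;d=l-r
  print(z,l.round(1),r.round(1),'width',np.hypot(*d[:2]),'yaw',np.arctan2(-d[0],d[1]),'mid',m.round(1))
print('side', px('side',140+565/4,95+72/4,125).round(1),px('side',140+615/4,95+100/4,125).round(1))
e=np.array([np.cos(.148),np.sin(.148)]);print('expected tip mid',np.array([455.7,335])+e*(197-99.5))
E
```

```text
111 [553.1 381.7 111. ] [561.9 315.6 111. ] width 66.66530548245142 yaw 0.1321079646739144 mid [557.5 348.7 111. ]
125 [552.6 375.3 125. ] [561.2 310.3 125. ] width 65.61344492417643 yaw 0.13210796467391475 mid [556.9 342.8 125. ]
side [809.6 193.4 125. ] [814.6 135.8 125. ]
expected tip mid [552.1341277  349.37737854]
```

```bash
python3 - <<'E'
from h import *
for z in (111,125):
  l=px('side',140+165/4,95+72/4+ (5 if z==111 else 0),z);r=px('side',140+216/4,95+102/4+(5 if z==111 else 0),z);print(z,l.round(1),r.round(1),((l+r)/2).round(1))
e=np.array([np.cos(.148),np.sin(.148)]);n=np.array([-e[1],e[0]]);m=np.array([455.7,335])+e*97.5
for z in(97,125):
  for s in(1,-1): print(z,s,[proj(c,[*(m+s*n*33),z]).round(1) for c in('top','side')])
E
```

```text
111 [545.4 376.1 111. ] [556.2 311.3 111. ] [550.8 343.7 111. ]
125 [550.2 381.8 125. ] [560.6 316.5 125. ] [555.4 349.1 125. ]
97 1 [array([ 94.4, 196.2]), array([181.4, 120.8])]
97 -1 [array([122.1, 191.4]), array([193.8, 128.5])]
125 1 [array([ 88.9, 195.9]), array([180.4, 113.2])]
125 -1 [array([117.5, 190.9]), array([192.9, 120.8])]
```

The side and top views agree: the mouth's midline passes within 1 mm of the roll centre. Descend to about 20 mm underside height.

```bash
python3 -m handwheel '{"slide":[[0,0.02,0.4],[0,0,0.4],[0,0,0.3],[0,0,0.24],[0,0,0.2]],"delta_rot":[[0,0,0],[0,0,0],[0,0,0],[0,0,0],[0,0,0]],"hand":[0.61,0.61,0.61,0.61,0.61]}' && python3 -m handwheel '{"slide":[[0,0,0],[0,0,0],[0,0,0]],"delta_rot":[[0,0,0],[0,0,0],[0,0,0]],"hand":[0.61,0.61,0.61]}'
python3 - <<'E'
from h import *
a=save('top','n.png');b=save('side','o.png')
cv2.imwrite('pics/no.png',cv2.convertScaleAbs(np.hstack([cv2.resize(i[y:y+80,x:x+100],(400,320),interpolation=cv2.INTER_CUBIC) for i,x,y in((a,80,160),(b,140,95))])[:,:,::-1],alpha=1.5))
E
```

```text
time: 14.35
tcp_pos: [455.2, 336.8, 197.3]
orientation: [-3.141, -0.0, -2.992]
ft_force: [0.0, 0.1, -0.9]
opening: 51.9
grip_force: 5.9
time: 14.65
tcp_pos: [455.6, 337.2, 199.3]
orientation: [3.141, 0.002, -2.992]
ft_force: [0.2, 0.3, -1.2]
opening: 52.3
grip_force: 5.9
```

View pics/no.png

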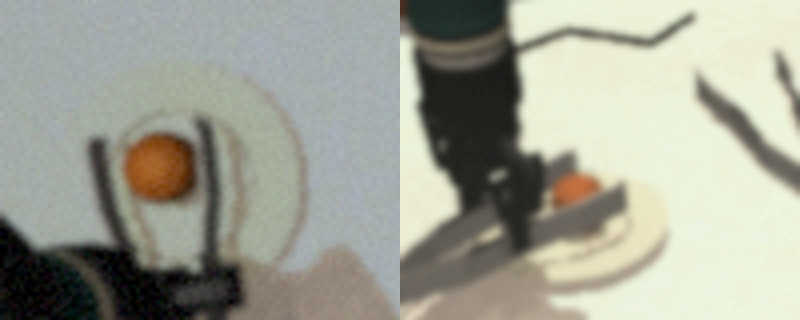

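The roll sits between the two arms, its centre at crop x 160 against the arms at 103 and 208, and clear of the fingers. Squeeze.

```bash
python3 -m handwheel '{"slide":[[0,0,0],[0,0,0],[0,0,0],[0,0,0],[0,0,0]],"delta_rot":[[0,0,0],[0,0,0],[0,0,0],[0,0,0],[0,0,0]],"hand":[0.55,0.5,0.45,0.4,0.35]}' 30 && python3 -m handwheel '{"slide":[[0,0,0],[0,0,0],[0,0,0],[0,0,0],[0,0,0]],"delta_rot":[[0,0,0],[0,0,0],[0,0,0],[0,0,0],[0,0,0]],"hand":[0.3,0.3,0.3,0.3,0.3]}'
```

```text
time: 15.25
tcp_pos: [455.2, 337.1, 198.6]
orientation: [3.141, 0.001, -2.992]
ft_force: [-1.8, 0.0, 0.7]
opening: 39.6
grip_force: 30.2
time: 15.75
tcp_pos: [455.2, 337.0, 198.4]
orientation: [3.141, 0.0, -2.992]
ft_force: [0.3, 0.3, 2.0]
opening: 40.1
grip_force: 30.2
```

```bash
python3 -m handwheel '{"slide":[[0,0,-0.15],[0,0,-0.3],[0,0,-0.4],[0,0,-0.5],[0,0,-0.5]],"delta_rot":[[0,0,0],[0,0,0],[0,0,0],[0,0,0],[0,0,0]],"hand":[0.3,0.3,0.3,0.3,0.3]}' && python3 -m handwheel '{"slide":[[0,0,-0.4],[0,0,-0.3],[0,0,-0.1],[0,0,0],[0,0,0]],"delta_rot":[[0,0,0],[0,0,0],[0,0,0],[0,0,0],[0,0,0]],"hand":[0.3,0.3,0.3,0.3,0.3]}' && python3 -m handwheel '{"slide":[[0,0,0],[0,0,0],[0,0,0],[0,0,0],[0,0,0]],"delta_rot":[[0,0,0],[0,0,0],[0,0,0],[0,0,0],[0,0,0]],"hand":[0.3,0.3,0.3,0.3,0.3]}'
python3 - <<'E'
from h import *
a=save('top','p.png');b=save('side','q.png')
cv2.imwrite('pics/pq.png',cv2.convertScaleAbs(np.hstack([cv2.resize(i[y:y+h,x:x+w],(400,int(400*h/w)),interpolation=cv2.INTER_CUBIC) for i,x,y,w,h in((a,60,140,120,96),(b,120,60,120,96))])[:,:,::-1],alpha=1.5))
E
```

```text
time: 16.25
tcp_pos: [455.0, 336.8, 292.4]
orientation: [-3.142, -0.0, -2.992]
ft_force: [-0.8, 0.9, -1.6]
opening: 39.7
grip_force: 30.5
time: 16.75
tcp_pos: [454.9, 336.8, 329.5]
orientation: [-3.141, -0.002, -2.992]
ft_force: [-0.4, -0.0, -1.3]
opening: 39.4
grip_force: 30.5
time: 17.25
tcp_pos: [455.1, 337.0, 330.6]
orientation: [-3.142, -0.0, -2.992]
ft_force: [0.3, 0.2, -2.4]
opening: 39.7
grip_force: 30.5
```

View pics/pq.png

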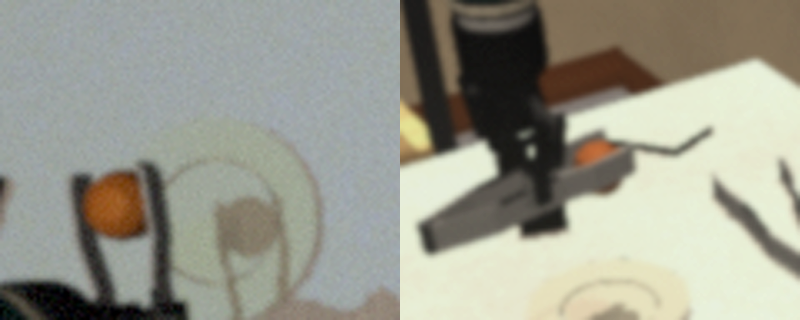

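Both views show the roll held between the tips, well above the empty plate and clear of the fingers. Handing in.

```bash
python3 -c "
from workcell import robot
print(robot.close_job())"
```

```text
the job is handed in; nothing more can be done
None
```

I handed the job in at about 17 s with the turnbutton across the shut lid and the roll held in the tongs about 150 mm above the desk, clear of the fingers; `close_job()` gave no verdict.

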